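# Load the fan drier and switch it on

## Robot

A 7-joint arm with a two-finger parallel gripper is mounted at the origin on the work surface. World frame = base frame: x ahead of the robot, y to its left, z up, the work surface at z = 0. Lengths are in m, angles in rad, forces in N, time in s.
With the tool pointing down it reaches from about 0.425 to 0.875 m from the base axis. Payload 4.7 kg.
Tool frame: the origin (TCP) lies on the centre line of the jaws, within the pads' length; the fingertips stand 22 mm ahead of it and the grasp point (between the pads) lies 3 mm ahead of it; z points along the fingers, y is the direction in which the jaws open and shut (so a half turn about z gives the same grasp; the last joint's range is limited). The gripper opens to 87 mm and grips with 3 to 60 N. Pads are 19 mm wide; open, the fingers measure 117 mm over their backs; the gripper's body (75 mm by 190 mm) begins 51 mm behind the grasp point.
Start: joints at [-1.089, 0.321, -0.07, 1.45, 0.023, 1.371, -0.057], TCP at [0.293, 0.58, 0.245] pointing down, gripper open.
Joint ranges: [-2.86, 2.86], [-0.3, 2.09], [-1.38, 1.24], [0.06, 2.45], [-1.56, 4.7], [0.09, 2.05], [-2.69, 2.69]. Speed limits (rad/s): [2.57, 2.57, 3.14, 3.14, 3.14, 3.14, 3.14].

## Interface

Orientations are given as a rotation vector (axis times angle).
In Python, from bench import ctrl, imaging, close_job, finder gives the robot as it stands. The module is installed in compiled form; this text tells all that it offers.
- The arm moves only by the shell command python3 -m jog 'ROWS' [FORCE]. ROWS is JSON, a list that holds one entry, the list of rows, each a list of 7 numbers: the shift along the tool's x, y, z in cm, then the turn, a rotation vector about the tool's x, y, z in degrees, then the finger opening in cm, from 0 to 8.7. In form: [[[dx, dy, dz, ax, ay, az, claw], ...]]. A call has 1 to 12 rows; each row shifts and turns the commanded pose from where the row before left it, along the tool's axes as they then stand; what a row does not reach is not made up. A row lasts 1/10 s, in which the tool goes at most 50 mm and 8.59 degrees, less where a joint would pass 70% of its speed; a pose out of reach is approached as far as the arm can. A call is refused whole if a number of a shift passes 5 or a number of a turn 8.59, either way. A call with a gripper value outside its range is refused whole. The fingers move at their own pace and stop on an object; FORCE is the grip in N (left out, the last holds). Time passes only in rows, so rows that do not move let the fingers close. It gives the time, the measured TCP pose, the force and the opening at its end, in the units of the state.
- ctrl.get_state(): the state, without advancing time (a new reading comes with each control period).
- imaging.get_image(name): name is "scene" or "top"; returns a dict with "frame" (384x512x3 uint8, red, green, blue), "intrinsics" (3x3 intrinsics, pixels), "pose" (4x4, takes a point from camera to world coordinates). Camera axes: x right, y down, z forward; pixel columns grow to the right and rows downward; lengths in m; the calibration is good to about 2 mm. A picture is of the moment at which its call begins. There is no depth.
- close_job(): hands the job in, once; it reports no verdict.
Trained networks look in the newest picture that a camera, given by its name, has taken for a name from the list of things; names that differ only in an ending like _2 or _b are one class to them, and where a whole thing is asked for, a point or a joint stands for the part that bears it (a point fixed in the world has none). Each returns a list of dicts, best first, with "conf" (0 to 1); they miss things now and then, are a little off and sometimes report something else, mostly with a low value. They report only what shows in the picture. A call takes as long as a camera call. They do not tell look-alikes from the thing itself.
- finder.trace(label, camera): "region" (384x512 bool, what is visible of it) and "point" ([row, column] as shares, 0 to 1, of the picture: columns of its width, rows of its height, amid what is visible of it).
- finder.spot_point(label, camera): "point" ([row, column] as shares, 0 to 1, of the picture: columns of its width, rows of its height: a listed point, or the origin of a listed thing).
The state is a dict: "time": time; "joint_positions": joint angles; "qd": joint speeds; "joint_torque": joint torques, N m; "position": TCP position; "tool_rot": TCP orientation; "ft_force": force on the tool from outside, world axes, zero at the start; "torque": the same for the moment, N m; "grip_width": opening from 0.0 (shut) to 1.0 (fully open).
Only numpy, scipy, OpenCV 4.12 (cv2) and the standard library are available. Lean on these libraries where they do the work, as an engineer would, in place of code of your own. Each camera call takes 0.05 s, during which the arm holds its last target. There are 200 camera calls.

## Task

Pack the three degreased parts (finned heat sink, transformer and round motor) into the drier's open box so that all three sit upright and flat on its floor; set them in, do not drop them. Then, with everything in, turn the rotary isolator's handle a full quarter turn clockwise, from off to on. Leave the spray can, the solder reel and the screwdriver where they are.

Things in the scene. Friction and masses are not known exactly. Their poses are not given: they have to be found in the camera images.
- drier: Fixed open aluminium box, outside 159 (its x) by 137 (y) by 46 mm high, walls and floor 6 mm thick, inside 147 by 125 by 40 mm deep. Origin: centre of its underside, on the bench; it may be turned. The parts fit only with the heat sink along x on one long side, and the transformer (its x along the box's x) and motor end to end on the other, with 7 to 9 mm spare in each direction.
- drier_floor (a point): Centre of the box's inner floor, 6 mm above the bench, axes as the box.
- heat_sink: Loose aluminium heat sink, 0.4 to 0.5 kg, finned body 140 (x) by 56 (y) by 40 mm high. On top in the middle a solid block to grip, 60 (x) by 24 (y), reaching from 40 to 76 mm above the underside. Origin at the centre of the underside, z up.
- transformer: Loose transformer, 0.5 to 0.75 kg, dark steel laminated core 76 (x) by 62 (y) by 40 mm high. On top in the middle its copper winding to grip, a block 40 (x) by 26 (y), reaching from 40 to 76 mm above the underside. Origin at the centre of the underside, z up.
- motor: Loose flat round steel motor, 0.3 to 0.45 kg, can 62 diameter by 40 mm high. On top a central hub to grip, 28 diameter, reaching from 40 to 76 mm above the underside. Origin at the centre of the underside, z up.
- isolator: Fixed grey isolator housing on the bench, 120 (its x) by 86 (y) by 45 mm high, with a black bar handle on top that turns about the upright axis through the housing's centre. Origin at the centre of the underside.
- handle_grip (a point): On the handle's turning axis, at a good height to grip: 75.5 mm above the bench. Turns with the handle: its x runs along the bar. The bar is 82 long (x), 18 wide (y), from about 52 to 86.5 mm above the bench, with a white stripe near its +x end; below it is a disc of 68 mm diameter.
- handle (a joint): Angle of the handle. 0 = off (bar along the housing's long side, stop), 1.571 = on (bar across the housing, stop); it grows as the handle turns clockwise seen from above. It turns against light friction (about 0.08 N m) and stays where it is left; starts at or within 0.1 of off.
- spray_can: Bystander: spray can, 56 diameter, 130 mm tall, upright. Origin at the centre of its underside.
- solder_reel: Bystander: grey flanged reel standing on its flange, 60 diameter, 38 mm high. Origin at the centre of its underside.
- screwdriver: Bystander: screwdriver 170 mm long lying on the bench along its x. Origin near its middle.
Things that resemble listed ones, but are neither listed nor needed, are in the scene too. What is shaped like the heat_sink but red is not meant.

How it is judged:
On the way, in this order (a step that is already met when the one before it is completed fails the run):
1. all three parts sit flat in the box, let go, with the handle still off (z of heat_sink in the frame of drier_floor between -0.004 and 0.006 m and angle between each of heat_sink, transformer, motor's own z axis and vertical below 0.08 rad and x of heat_sink in the frame of drier_floor between -0.07 and 0.07 m and y of heat_sink in the frame of drier_floor between -0.06 and 0.06 m and linear speed of each of heat_sink, transformer, motor below 0.03 m/s and z of transformer in the frame of drier_floor between -0.004 and 0.006 m and x of transformer in the frame of drier_floor between -0.07 and 0.07 m and y of transformer in the frame of drier_floor between -0.06 and 0.06 m and z of motor in the frame of drier_floor between -0.004 and 0.006 m and x of motor in the frame of drier_floor between -0.07 and 0.07 m and y of motor in the frame of drier_floor between -0.06 and 0.06 m and contact force between the fingers and heat_sink below 0.2 N and contact force between the fingers and transformer below 0.2 N and contact force between the fingers and motor below 0.2 N and value of joint handle below 0.3 rad), for 0.2 s.
2. the handle is turned fully to on (value of joint handle above 1.42 rad), for 0.2 s.
At the end, for the whole second after the job is handed in: Heat sink, transformer and motor all stand in the drier's box, underside within 6 mm of its floor, within 0.08 rad of upright, at rest and let go; the handle is on (above 1.42 rad) (z of heat_sink in the frame of drier_floor between -0.004 and 0.006 m and angle between each of heat_sink, transformer, motor's own z axis and vertical below 0.08 rad and x of heat_sink in the frame of drier_floor between -0.07 and 0.07 m and y of heat_sink in the frame of drier_floor between -0.06 and 0.06 m and linear speed of each of heat_sink, transformer, motor below 0.03 m/s and z of transformer in the frame of drier_floor between -0.004 and 0.006 m and x of transformer in the frame of drier_floor between -0.07 and 0.07 m and y of transformer in the frame of drier_floor between -0.06 and 0.06 m and z of motor in the frame of drier_floor between -0.004 and 0.006 m and x of motor in the frame of drier_floor between -0.07 and 0.07 m and y of motor in the frame of drier_floor between -0.06 and 0.06 m and contact force between the fingers and heat_sink below 0.2 N and contact force between the fingers and transformer below 0.2 N and contact force between the fingers and motor below 0.2 N and value of joint handle above 1.42 rad); the robot touches nothing.
It fails at once if the spray can, solder reel or screwdriver is moved more than 30 mm (distance of any of spray_can, solder_reel, screwdriver from where it was at the start of the episode above 0.03 m).
It fails at once if a part is dropped (falls free faster than 0.8 m/s, some 30 mm) ((linear speed of heat_sink above 0.8 m/s and contact force between the fingers and heat_sink below 0.1 N) or (linear speed of transformer above 0.8 m/s and contact force between the fingers and transformer below 0.1 N) or (linear speed of motor above 0.8 m/s and contact force between the fingers and motor below 0.1 N)).
It also fails if it takes over 72 s, if anything falls off the work surface, if the arm or the gripper's body presses on something with over 40 N, if the wrist force passes 120 N, or if a joint passes its speed limit or range.

## Working session

There is one attempt and no reset: what is moved stays moved. The work goes in short steps, Python scripts to look and compute and a shell command to move; the robot and the scene stay as the last step left them, time stands still between calls to the robot, and variables do not carry over. Pictures are saved under pics/ and viewed, about 8 in all and at most 12, crops included, and the job is handed in when it is done.

```bash
mkdir -p pics
cat > h.py <<'E'
import numpy as np, cv2
from bench import ctrl, imaging, finder
def snap(n,fn=None,scale=1.5):
    d=imaging.get_image(n)
    if fn: cv2.imwrite('pics/'+fn,cv2.resize(d['frame'][:,:,::-1],None,fx=scale,fy=scale,interpolation=cv2.INTER_CUBIC))
    return d
def ray(d,uv,z):
    K=np.array(d['intrinsics']);T=np.array(d['pose'])
    r=T[:3,:3]@np.linalg.inv(K)@np.array([uv[0],uv[1],1.]);o=T[:3,3]
    return o+r*(z-o[2])/r[2]
def proj(d,P):
    K=np.array(d['intrinsics']);T=np.array(d['pose'])
    c=T[:3,:3].T@(np.asarray(P,float)-T[:3,3]);p=K@c;return p[:2]/p[2]
E
python3 - <<'E'
from h import *
s=ctrl.get_state();print(s['position'],s['tool_rot'],s['time'])
D={n:snap(n,n+'0.png') for n in('scene','top')}
for n,d in D.items(): print(n,np.round(d['pose'],3).tolist(),np.round(d['intrinsics'],1).tolist())
for l,z in dict(drier=0,drier_floor=.006,heat_sink=0,transformer=0,motor=0,isolator=0,handle_grip=.0755,spray_can=0,solder_reel=0,screwdriver=.01).items():
    for n in D:
        for r in finder.spot_point(l,n)[:3]:
            p=np.array(r['point'])*[384,512];print(l,n,round(r['conf'],2),p.round(1)[::-1],ray(D[n],p[::-1],z).round(3))
E
```

```text
[0.29294792 0.57968028 0.2434764 ] [-7.28018571e-01 -3.05574405e+00  2.91770862e-03] 0.0
scene [[-0.868, 0.415, -0.274, 0.88], [0.497, 0.729, -0.471, 0.701], [0.004, -0.545, -0.839, 1.077], [0.0, 0.0, 0.0, 1.0]] [[433.9, 0.0, 256.5], [0.0, 433.9, 186.1], [0.0, 0.0, 1.0]]
top [[0.016, -0.997, 0.079, 0.446], [-1.0, -0.017, -0.015, 0.126], [0.016, -0.078, -0.997, 1.036], [0.0, 0.0, 0.0, 1.0]] [[362.3, 0.0, 255.3], [0.0, 362.3, 185.4], [0.0, 0.0, 1.0]]
drier scene 0.9 [242.5 164.8] [0.527 0.008 0.   ]
drier top 0.67 [291.9 184.5] [0.532 0.005 0.   ]
drier_floor scene 0.95 [237.9 164.5] [0.54  0.004 0.006]
drier_floor scene 0.23 [287.5 249. ] [0.558 0.316 0.006]
heat_sink scene 0.93 [393.2 305.6] [0.407 0.577 0.   ]
heat_sink scene 0.86 [333.6 197.3] [0.352 0.241 0.   ]
heat_sink scene 0.65 [386.7 233.6] [0.293 0.411 0.   ]
heat_sink top 0.85 [ 91.4 227.9] [0.399 0.571 0.   ]
heat_sink top 0.8 [209.4 244.5] [0.358 0.237 0.   ]
heat_sink top 0.77 [146.7 267.4] [0.292 0.411 0.   ]
transformer scene 0.7 [242.6  97.6] [ 0.39  -0.239  0.   ]
transformer top 0.82 [380.6 237.4] [ 0.385 -0.249  0
[... 357 characters left out ...]
6] [0.56  0.315 0.075]
handle_grip scene 0.45 [241.5 164.2] [0.553 0.053 0.075]
handle_grip top 0.59 [181.2 171.7] [0.555 0.309 0.076]
handle_grip top 0.45 [290.3 185.8] [0.522 0.018 0.076]
spray_can scene 0.63 [198.8 242.9] [0.756 0.179 0.   ]
spray_can scene 0.55 [244.  162.5] [0.518 0.003 0.   ]
spray_can top 0.66 [234.5 105.8] [0.759 0.175 0.   ]
solder_reel scene 0.79 [148.5 148.7] [ 0.752 -0.192  0.   ]
solder_reel top 0.92 [359.9 112.1] [ 0.748 -0.192  0.   ]
screwdriver scene 0.73 [166.6 190.8] [ 0.767 -0.013  0.01 ]
screwdriver scene 0.61 [289.2 237.7] [0.537 0.291 0.01 ]
screwdriver top 0.54 [177.1 168.9] [0.57  0.334 0.01 ]
screwdriver top 0.53 [302.2 102.5] [ 0.77  -0.021  0.01 ]
```

View pics/top0.png

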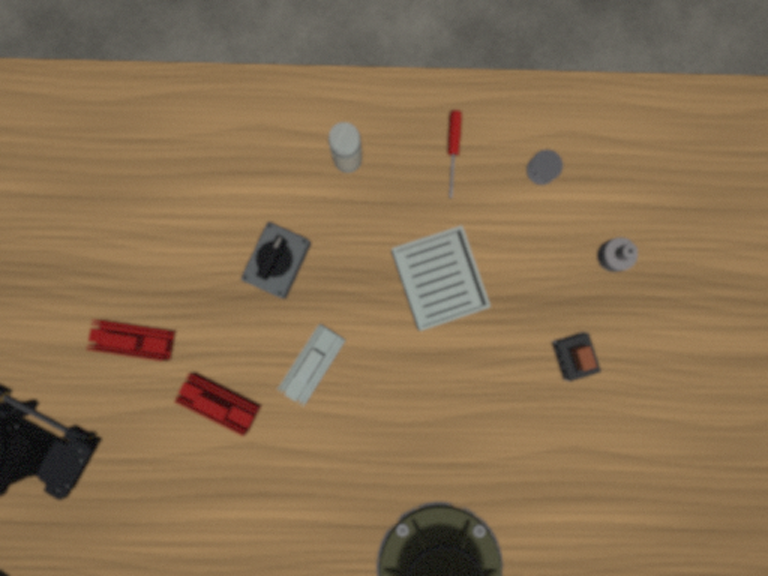

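View pics/scene0.png

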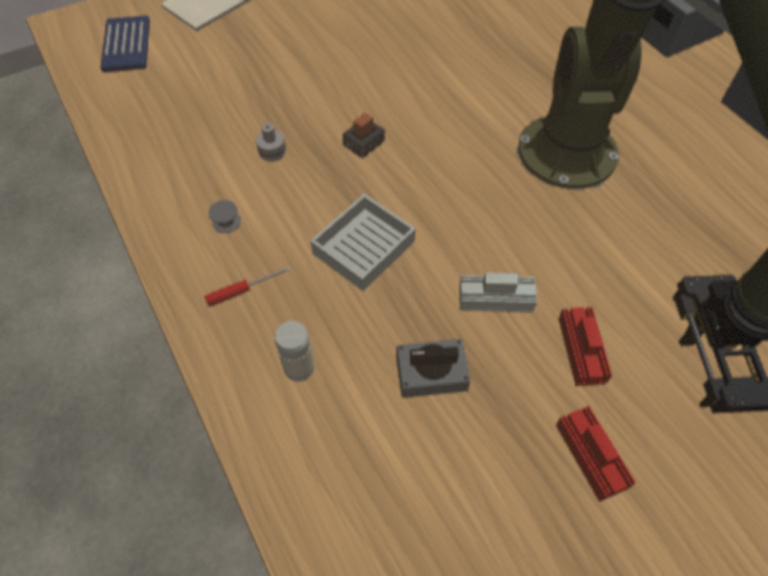

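```bash
cat >> h.py <<'E'
from scipy.optimize import minimize
def box(x,y,z0,z1): return np.array([[sx*x/2,sy*y/2,z] for sx in(-1,1) for sy in(-1,1) for z in(z0,z1)])
def cyl(d,z0,z1): return np.array([[d/2*np.cos(a),d/2*np.sin(a),z] for a in np.linspace(0,2*np.pi,33) for z in(z0,z1)])
M=dict(drier=[box(.159,.137,0,.046)],heat_sink=[box(.14,.056,0,.04),box(.06,.024,.04,.076)],
 transformer=[box(.076,.062,0,.04),box(.04,.026,.04,.076)],motor=[cyl(.062,0,.04),cyl(.028,.04,.076)],
 isolator=[box(.12,.086,0,.045),cyl(.068,.045,.052)])
S=4
def render(d,parts,p):
    c,s=np.cos(p[2]),np.sin(p[2]);R=np.array([[c,-s,0],[s,c,0],[0,0,1]])
    m=np.zeros((384*S,512*S),np.uint8)
    for B in parts:
        uv=np.array([proj(d,R@b+[p[0],p[1],p[3] if len(p)>3 else 0]) for b in B])
        cv2.fillConvexPoly(m,cv2.convexHull(((uv+.5)*S).round().astype(np.int32)),1)
    return cv2.resize(m.astype(np.float32),(512,384),interpolation=cv2.INTER_AREA)
def fit(l,D,xy,cams=('scene','top'),yaws=None,parts=None,z=0.):
    Ms={}
    for n in cams:
        best=None
        for r in finder.trace(l,n):
            q=proj(D[n],[*xy,z+.03]);e=np.hypot(*(np.array(r['point'])[::-1]*[512,384]-q))
            if e<25 and (best is None or e<best[0]): best=(e,r['region'])
        if best: Ms[n]=best[1].astype(np.float32)
    parts=parts or M[l]
    def cost(p): 
        return sum(np.abs(render(D[n],parts,[*p,z])-m).sum()/m.sum() for n,m in Ms.items())/max(1,len(Ms))
    yaws=yaws if yaws is not None else ([0] if l=='motor' else np.linspace(-np.pi/2,np.pi/2,12,endpoint=False))
    c=sorted((cost([*xy,y]),y) for y in yaws)[:3]
    rs=[minimize(cost,[*xy,y],method='Nelder-Mead',options=dict(initial_simplex=[[*xy,y],[xy[0]+.01,xy[1],y],[xy[0],xy[1]+.01,y],[*xy,y+.15]],xatol=1e-4,fatol=1e-4)) for _,y in c]
    r=min(rs,key=lambda r:r.fun);return r.x,r.fun,list(Ms)
E
python3 - <<'E'
from h import *
D={n:snap(n) for n in('scene','top')}
for l,xy in dict(drier=(.53,.007),heat_sink=(.355,.239),transformer=(.387,-.244),motor=(.584,-.333),isolator=(.553,.31)).items():
    for cams in(('scene','top'),('scene',),('top',)):
        p,f,m=fit(l,D,xy,cams);print(l,m,p[:2].round(4),'yaw',np.degrees(p[2]).round(1),'cost',round(f,3))
E
```

```text
drier ['scene', 'top'] [0.528  0.0071] yaw 19.3 cost 0.037
drier ['scene'] [0.5284 0.0083] yaw 19.7 cost 0.036
drier ['top'] [0.5274 0.0068] yaw 19.6 cost 0.032
heat_sink ['scene', 'top'] [0.3655 0.2401] yaw -31.3 cost 0.057
heat_sink ['scene'] [0.3662 0.2413] yaw -31.4 cost 0.034
heat_sink ['top'] [0.3657 0.2391] yaw -31.3 cost 0.064
transformer ['scene', 'top'] [ 0.3869 -0.2488] yaw 18.5 cost 0.063
transformer ['scene'] [ 0.3865 -0.2483] yaw 17.9 cost 0.057
transformer ['top'] [ 0.3872 -0.2492] yaw 17.7 cost 0.062
motor ['scene', 'top'] [ 0.5786 -0.3299] yaw 7.6 cost 0.084
motor ['scene'] [ 0.5789 -0.329 ] yaw 7.1 cost 0.063
motor ['top'] [ 0.5789 -0.3307] yaw 2.0 cost 0.099
isolator ['scene', 'top'] [0.5565 0.3108] yaw -22.4 cost 0.05
isolator ['scene'] [0.5573 0.3122] yaw -22.6 cost 0.051
isolator ['top'] [0.556  0.3102] yaw -22.6 cost 0.037
```

```bash
cat > go.py <<'E'
# usage: go.py x y z jawyaw_deg -> remaining move in tool axes (cm, deg)
import sys,numpy as np
from scipy.spatial.transform import Rotation as R
from bench import ctrl
x,y,z,w=map(float,sys.argv[1:5]);s=ctrl.get_state();r=R.from_rotvec(s['tool_rot'])
d=r.inv().apply(np.array([x,y,z])-s['position'])*100
a=np.radians(w);Y=np.array([np.cos(a),np.sin(a),0]);Z=np.array([0,0,-1.]);T=R.from_matrix(np.c_[np.cross(Y,Z),Y,Z])
v=np.degrees((r.inv()*T).as_rotvec()); vt=T.inv().apply(np.array([x,y,z])-s['position'])*100
print('t',round(s['time'],2),'shift',d.round(2),'turn',v.round(2),'shift after turn',vt.round(2),'grip',round(s['grip_width']*8.7,2),'F',np.round(s['ft_force'],1))
E
python3 -m jog '[[[-2.2,-2.7,0,0,0,0,6],[-2.2,-2.7,0,0,0,0,6],[-2.2,-2.7,0,0,0,0,6],[-2.2,-2.7,0,0,0,0,6],[-2.2,-2.7,0,0,0,0,6],[-2.2,-2.7,0,0,0,0,6],[-2.2,-2.7,0,0,0,0,6],[-2.2,-2.7,0,0,0,0,6],[-2.2,-2.7,0,0,0,0,6],[-2.0,-2.7,0,0,0,0,6],[0,0,0,0,0,4.5,6],[0,0,0,0,0,0,6]]]' 40
python3 go.py .3658 .2402 .12 58.7
```

```text
time: 3.4
position: [0.3663, 0.2402, 0.245]
tool_rot: [0.851, 3.024, 0.002]
ft_force: [-0.0, -0.3, -1.1]
grip_width: 0.687
t 3.4 shift [ 0.04 -0.04 12.5 ] turn [ 0.08 -0.   -0.14] shift after turn [ 0.04 -0.02 12.5 ] grip 5.98 F [-0.  -0.3 -1.1]
```

```bash
python3 -m jog '[[[0,0,4,0,0,0,6],[0,0,4,0,0,0,6],[0,0,4,0,0,0,6],[0,0,3,0,0,0,6],[0,0,2,0,0,0,6],[0,0,0.9,0,0,0,6],[0,0,0,0,0,0,2],[0,0,0,0,0,0,1],[0,0,0,0,0,0,1],[0,0,0,0,0,0,1],[0,0,0,0,0,0,1]]]' 40
python3 go.py .3658 .2402 .066 58.7
python3 -m jog '[[[0,0,0,0,0,0,1],[0,0,-1,0,0,0,1],[0,0,-2,0,0,0,1],[0,0,-3,0,0,0,1],[0,0,-3,0,0,0,1],[0,0,0,0,0,0,1]]]' 40
# slot targets
python3 - <<'E'
import numpy as np
a=np.radians(19.4);R=np.array([[np.cos(a),-np.sin(a)],[np.sin(a),np.cos(a)]]);c=np.array([.528,.0072])
for n,p in dict(hs=(0,.0327),tr=(-.0325,-.0297),mo=(.0395,-.0297)).items():print(n,c+R@p)
E
python3 go.py .5172 .038 .155 109.4
```

```text
time: 4.5
position: [0.3664, 0.2413, 0.0663]
tool_rot: [0.847, 3.024, 0.002]
ft_force: [0.1, -0.4, -0.1]
grip_width: 0.322
t 4.5 shift [-0.   -0.12  0.03] turn [0.09 0.03 0.01] shift after turn [-0.   -0.12  0.03] grip 2.8 F [ 0.1 -0.4 -0.1]
time: 5.1
position: [0.368, 0.2424, 0.1594]
tool_rot: [0.847, 3.021, 0.01]
ft_force: [0.7, 1.5, -4.5]
grip_width: 0.276
hs [0.51713833 0.03804338]
tr [ 0.50721045 -0.03160895]
mo [ 0.57512248 -0.00769335]
t 5.1 shift [-23.37  -9.71   0.43] turn [  0.32   0.31 -50.71] shift after turn [ -7.28 -24.23   0.44] grip 2.4 F [ 0.7  1.5 -4.5]
```

```bash
python3 -m jog '[[[0,0,0,0,0,-8.4,1],[0,0,0,0,0,-8.4,1],[0,0,0,0,0,-8.5,1],[0,0,0,0,0,-8.4,1],[0,0,0,0,0,-8.5,1],[0,0,0,0,0,-8.5,1],[0,0,0,0,0,0,1]]]'
python3 -m jog '[[[-0.7,-2.4,0,0,0,0,1],[-0.7,-2.4,0,0,0,0,1],[-0.8,-2.4,0,0,0,0,1],[-0.7,-2.4,0,0,0,0,1],[-0.7,-2.4,0,0,0,0,1],[-0.8,-2.5,0,0,0,0,1],[-0.7,-2.4,0,0,0,0,1],[-0.7,-2.4,0,0,0,0,1],[-0.8,-2.5,0,0,0,0,1],[-0.7,-2.4,0,0,0,0,1],[0,0,0,0,0,0,1],[0,0,0,0,0,0,1]]]'
python3 go.py .5172 .038 .125 109.4
python3 - <<'E'
from h import *
D={n:snap(n) for n in('scene','top')}
z=ctrl.get_state()['position'][2]-.066
print(fit('heat_sink',D,(.5172,.038),yaws=[.339],z=z),fit('heat_sink',D,(.5172,.038),('top',),yaws=[.339],z=z))
E
```

```text
time: 5.8
position: [0.365, 0.2401, 0.154]
tool_rot: [0.529, -3.094, 0.002]
ft_force: [0.1, -0.7, -4.6]
grip_width: 0.271
time: 7.0
position: [0.5145, 0.0364, 0.1545]
tool_rot: [0.522, -3.096, -0.0]
ft_force: [0.5, 1.4, -5.5]
grip_width: 0.276
t 7.0 shift [-0.31  0.06  2.95] turn [ 0.03 -0.12 -0.24] shift after turn [-0.31  0.06  2.95] grip 2.4 F [ 0.5  1.4 -5.5]
(array([0.51526724, 0.05895044, 0.21274663]), np.float64(6.18649959564209), ['scene', 'top']) (array([0.50249608, 0.08281738, 0.14642643]), np.float64(10.88368034362793), ['top'])
```

```bash
python3 -m jog '[[[-0.3,0.05,1,0,0,-0.2,1],[0,0,2.4,0,0,0,1],[0,0,0,0,0,0,1],[0,0,0,0,0,0,1]]]'
python3 go.py .5172 .038 .0725 109.4
python3 - <<'E'
from h import *
D={n:snap(n) for n in('scene','top')}
a=D['scene']['frame'][90:220,170:310];b=D['top']['frame'][120:250,220:360]
cv2.imwrite('pics/a1.png',cv2.resize(np.hstack([a,b])[:,:,::-1],None,fx=2.85,fy=2.85,interpolation=cv2.INTER_CUBIC))
E
```

```text
time: 7.65
position: [0.5173, 0.0385, 0.121]
tool_rot: [0.535, -3.094, 0.0]
ft_force: [-0.2, -0.4, -4.7]
grip_width: 0.275
t 7.65 shift [ 0.01 -0.04  4.85] turn [ 0.   -0.1   0.21] shift after turn [ 0.02 -0.04  4.85] grip 2.4 F [-0.2 -0.4 -4.7]
```

View pics/a1.png

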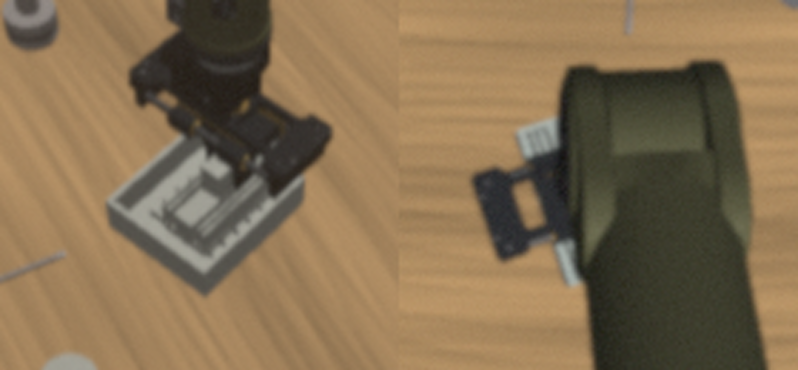

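The box (scene crop, about 205,225) is in view with the held heat sink just above its left-hand side, roughly aligned; the top view is hidden by the arm. I'll lower in stages and watch the force.

```bash
python3 -m jog '[[[0,0,1,0,0,0.1,1],[0,0,1,0,0,0,1],[0,0,1,0,0,0,1],[0,0,0.5,0,0,0,1],[0,0,0,0,0,0,1]]]'
python3 go.py .5172 .038 .0725 109.4
python3 -m jog '[[[0,0,0.4,0,0,0,1],[0,0,0.4,0,0,0,1],[0,0,0.3,0,0,0,1],[0,0,0.2,0,0,0,1],[0,0,0,0,0,0,1],[0,0,0,0,0,0,1]]]'
python3 go.py .5172 .038 .0725 109.4
```

```text
time: 8.25
position: [0.5169, 0.0382, 0.0853]
tool_rot: [0.531, -3.094, 0.0]
ft_force: [-0.8, 0.0, -3.9]
grip_width: 0.273
t 8.25 shift [-0.02 -0.03  1.28] turn [ 0.01 -0.14  0.09] shift after turn [-0.02 -0.02  1.28] grip 2.38 F [-0.8  0.  -3.9]
time: 8.85
position: [0.5179, 0.0384, 0.0736]
tool_rot: [-0.532, 3.096, 0.0]
ft_force: [0.9, 0.6, -4.4]
grip_width: 0.27
t 8.85 shift [ 0.08 -0.01  0.11] turn [0.   0.01 0.1 ] shift after turn [ 0.08 -0.01  0.11] grip 2.35 F [ 0.9  0.6 -4.4]
```

```bash
python3 -m jog '[[[0,0,0.1,0,0,0,1],[0,0,0.1,0,0,0,1],[0,0,0,0,0,0,1],[0,0,0,0,0,0,1]]]'
python3 go.py .5172 .038 .0725 109.4
python3 -m jog '[[[0,0,0,0,0,0,3],[0,0,0,0,0,0,4],[0,0,0,0,0,0,4.5],[0,0,-2,0,0,0,4.5],[0,0,-3,0,0,0,4.5],[0,0,-3,0,0,0,4.5]]]'
python3 go.py .387 -.249 .16 -71.8
```

```text
time: 9.25
position: [0.5181, 0.0384, 0.0722]
tool_rot: [-0.532, 3.096, 0.0]
ft_force: [-1.6, -0.1, 2.2]
grip_width: 0.272
t 9.25 shift [ 0.1  -0.   -0.03] turn [0.01 0.04 0.09] shift after turn [ 0.1  -0.   -0.03] grip 2.37 F [-1.6 -0.1  2.2]
time: 9.85
position: [0.5176, 0.0382, 0.1522]
tool_rot: [0.532, -3.096, 0.0]
ft_force: [0.5, 0.8, -0.5]
grip_width: 0.513
t 9.85 shift [ 21.9  -22.72  -0.76] turn [ 6.0000e-02 -2.0000e-02 -1.7871e+02] shift after turn [-21.38  23.21  -0.78] grip 4.46 F [ 0.5  0.8 -0.5]
```

```bash
python3 -m jog '[[[2.8,-2.8,0,0,0,0,6],[2.7,-2.8,0,0,0,0,6],[2.7,-2.9,0,0,0,0,6],[2.8,-2.8,0,0,0,0,6],[2.7,-2.9,0,0,0,0,6],[2.7,-2.8,0,0,0,0,6],[2.8,-2.8,0,0,0,0,6],[2.7,-2.9,0,0,0,0,6],[0,0,0,0,0,8.5,6],[0,0,0,0,0,8.5,6],[0,0,0,0,0,8.5,6],[0,0,0,0,0,8.5,6]]]'
python3 -m jog '[[[0,0,0,0,0,8.5,6],[0,0,0,0,0,8.5,6],[0,0,0,0,0,8.5,6],[0,0,0,0,0,8.5,6],[0,0,0,0,0,8.5,6],[0,0,0,0,0,8.5,6],[0,0,0,0,0,8.5,6],[0,0,0,0,0,8.5,6],[0,0,0,0,0,8.5,6],[0,0,0,0,0,8.5,6],[0,0,0,0,0,8.5,6],[0,0,0,0,0,8.5,6]]]'
python3 -m jog '[[[0,0,0,0,0,8.5,6],[0,0,0,0,0,8.5,6],[0,0,0,0,0,8.5,6],[0,0,0,0,0,8.5,6],[0,0,0,0,0,8.5,6],[0,0,0,0,0,2.7,6],[0,0,0,0,0,0,6]]]'
python3 go.py .387 -.249 .066 -71.8
python3 - <<'E'
from h import *
D={n:snap(n) for n in('scene','top')}
for c in(('scene','top'),('scene',),('top',)):
    print(c,fit('heat_sink',D,(.517,.038),c,yaws=[.339],z=.006)[:2],fit('drier',D,(.528,.0072),c,yaws=[.339])[:2])
b=D['top']['frame'][120:250,220:420];cv2.imwrite('pics/a2.png',cv2.resize(b[:,:,::-1],None,fx=4,fy=4,interpolation=cv2.INTER_CUBIC))
E
```

```text
time: 11.05
position: [0.3873, -0.249, 0.1517]
tool_rot: [0.407, 3.114, 0.0]
ft_force: [-0.5, 0.4, 0.7]
grip_width: 0.689
time: 12.25
position: [0.3873, -0.2489, 0.1517]
tool_rot: [2.676, 1.645, 0.001]
ft_force: [-0.3, -0.5, 0.7]
grip_width: 0.692
time: 12.95
position: [0.3873, -0.2489, 0.1516]
tool_rot: [3.101, 0.499, 0.001]
ft_force: [-1.0, 0.2, -0.6]
grip_width: 0.693
t 12.95 shift [-0.04  0.    8.56] turn [ 0.02 -0.03  0.09] shift after turn [-0.03  0.    8.56] grip 6.03 F [-1.   0.2 -0.6]
('scene', 'top') (array([0.51774655, 0.03523548, 0.35803648]), np.float64(0.25448110699653625)) (array([0.52764455, 0.00644049, 0.35079329]), np.float64(0.5350764989852905))
('scene',) (array([0.51189477, 0.02878221, 0.47455196]), np.float64(0.368863046169281)) (array([0.52843471, 0.00760944, 0.345019  ]), np.float64(0.4698311984539032))
('top',) (array([0.51865372, 0.03641706, 0.33367292]), np.float64(0.093997523188591)) (array([0.52764828, 0.00564533, 0.34372791]), np.float64(0.5840234160423279))
```

View pics/a2.png

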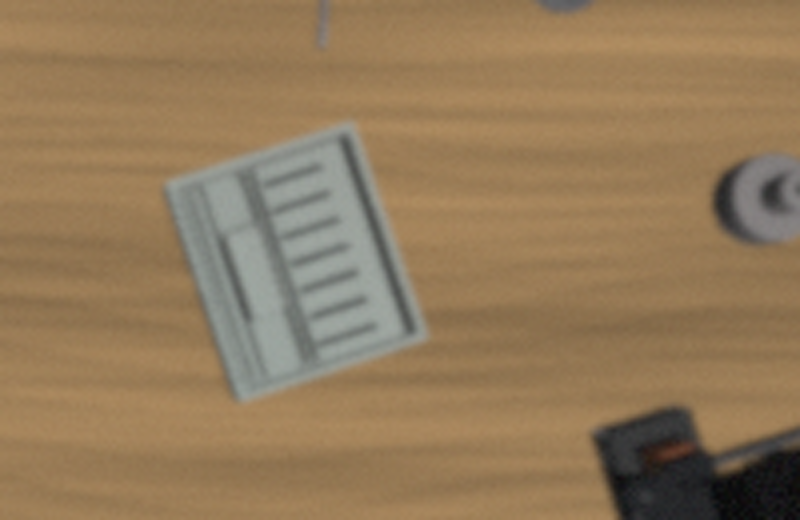

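Heat sink lies along the left long side of the box (crop ~240,280), parallel to the wall, inside. Now the transformer.

```bash
python3 -m jog '[[[0,0,3,0,0,0,6],[0,0,3,0,0,0,6],[0,0,1.7,0,0,0,6],[0,0,0.8,0,0,0,6],[0,0,0,0,0,0,2],[0,0,0,0,0,0,1],[0,0,0,0,0,0,1],[0,0,0,0,0,0,1],[0,0,0,0,0,0,1],[0,0,0,0,0,0,1],[0,0,0,0,0,0,1]]]' 50
python3 go.py .387 -.249 .066 -71.8
python3 -m jog '[[[0,0,-1,0,0,0,1],[0,0,-2,0,0,0,1],[0,0,-3,0,0,0,1],[0,0,-3,0,0,0,1],[0,0,0,0,0,0,1]]]' 50
python3 go.py .5071 -.0319 .155 -70.6
```

```text
time: 14.55
position: [0.3875, -0.2487, 0.067]
tool_rot: [-3.101, -0.5, -0.001]
ft_force: [-0.4, 1.1, 5.2]
grip_width: 0.292
t 14.55 shift [-0.06  0.01  0.1 ] turn [-0.   -0.04  0.11] shift after turn [-0.06  0.01  0.1 ] grip 2.54 F [-0.4  1.1  5.2]
time: 15.05
position: [0.3892, -0.25, 0.1598]
tool_rot: [3.099, 0.499, 0.01]
ft_force: [1.2, -0.5, -5.4]
grip_width: 0.297
t 15.05 shift [ 18.04 -17.01   0.52] turn [ 0.23 -0.33 -1.12] shift after turn [ 18.37 -16.66   0.48] grip 2.58 F [ 1.2 -0.5 -5.4]
```

```bash
python3 -m jog '[[[0,0,0,0,0,-1.1,1],[2,-1.8,0,0,0,0,1],[2.1,-1.9,0,0,0,0,1],[2,-1.9,0,0,0,0,1],[2.1,-1.8,0,0,0,0,1],[2,-1.9,0,0,0,0,1],[2.1,-1.8,0,0,0,0,1],[2,-1.9,0,0,0,0,1],[2,-1.8,0,0,0,0,1],[2,-1.8,0,0,0,0,1],[0,0,0,0,0,0,1],[0,0,0,0,0,0,1]]]' 50
python3 go.py .5071 -.0319 .121 -70.6
```

```text
time: 16.25
position: [0.503, -0.0311, 0.1539]
tool_rot: [3.096, 0.533, -0.008]
ft_force: [-0.0, -0.5, -6.4]
grip_width: 0.294
t 16.25 shift [0.38 0.22 3.29] turn [-0.02  0.31  0.12] shift after turn [0.36 0.21 3.29] grip 2.56 F [-0.  -0.5 -6.4]
```

```bash
python3 -m jog '[[[0.35,0.2,1,0,0,0.1,1],[0,0,1,0,0,0,1],[0,0,1.2,0,0,0,1],[0,0,0,0,0,0,1],[0,0,0,0,0,0,1]]]' 50
python3 go.py .5071 -.0319 .0735 -70.6
python3 - <<'E'
from h import *
a=snap('scene')['frame'][90:220,170:310]
cv2.imwrite('pics/a3.png',cv2.resize(a[:,:,::-1],None,fx=4,fy=4,interpolation=cv2.INTER_CUBIC))
E
```

```text
time: 16.75
position: [0.5081, -0.0324, 0.1239]
tool_rot: [-3.097, -0.526, 0.002]
ft_force: [-0.1, -0.4, -5.4]
grip_width: 0.289
t 16.75 shift [-0.07 -0.08  5.04] turn [-0.02  0.07 -0.13] shift after turn [-0.08 -0.08  5.04] grip 2.52 F [-0.1 -0.4 -5.4]
```

View pics/a3.png

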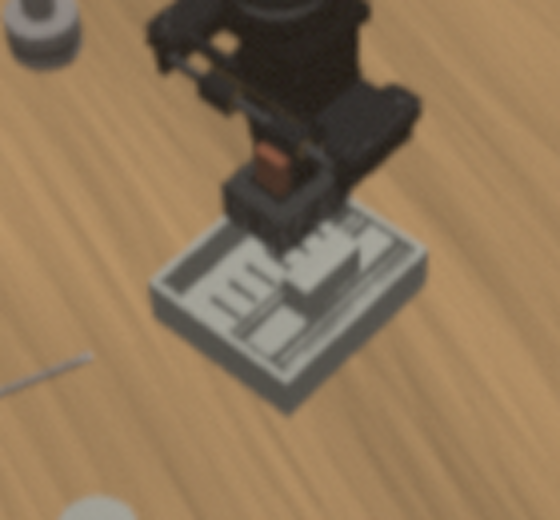

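Heat sink flat in the box (centre ~320,270), transformer held level over the free far corner (~285,200). Lowering in stages.

```bash
python3 -m jog '[[[-0.05,-0.05,0.8,0,0,0,1],[0,0,0.8,0,0,0,1],[0,0,0.7,0,0,0,1],[0,0,0.5,0,0,0,1],[0,0,0,0,0,0,1],[0,0,0,0,0,0,1]]]'
python3 go.py .5071 -.0319 .0735 -70.6
python3 -m jog '[[[0,0,0.4,0,0,0,1],[0,0,0.4,0,0,0,1],[0,0,0.4,0,0,0,1],[0,0,0.4,0,0,0,1],[0,0,0.2,0,0,0,1],[0,0,0,0,0,0,1],[0,0,0,0,0,0,1]]]'
python3 go.py .5071 -.0319 .0735 -70.6
```

```text
time: 17.4
position: [0.508, -0.0318, 0.0965]
tool_rot: [3.097, 0.526, -0.0]
ft_force: [-0.1, 0.3, -6.5]
grip_width: 0.292
t 17.4 shift [-0.09 -0.02  2.3 ] turn [ 0.    0.01 -0.11] shift after turn [-0.09 -0.03  2.3 ] grip 2.54 F [-0.1  0.3 -6.5]
time: 18.1
position: [0.5081, -0.0318, 0.0786]
tool_rot: [3.097, 0.527, 0.0]
ft_force: [-0.5, 0.3, -6.0]
grip_width: 0.292
t 18.1 shift [-0.09 -0.02  0.51] turn [ 0.   -0.01 -0.1 ] shift after turn [-0.09 -0.02  0.51] grip 2.54 F [-0.5  0.3 -6. ]
```

No contact on the way in; final settle and release.

```bash
python3 -m jog '[[[-0.05,0,0.2,0,0,0,1],[0,0,0.2,0,0,0,1],[0,0,0.1,0,0,0,1],[0,0,0,0,0,0,1],[0,0,0,0,0,0,1]]]'
python3 go.py .5071 -.0319 .0735 -70.6
```

```text
time: 18.6
position: [0.5076, -0.032, 0.0736]
tool_rot: [-3.097, -0.527, -0.0]
ft_force: [0.4, -0.2, -5.4]
grip_width: 0.292
t 18.6 shift [-0.04 -0.02  0.01] turn [ 0.  -0.  -0.1] shift after turn [-0.04 -0.02  0.01] grip 2.54 F [ 0.4 -0.2 -5.4]
```

```bash
python3 -m jog '[[[0,0,0.1,0,0,0,1],[0,0,0.05,0,0,0,1],[0,0,0,0,0,0,1],[0,0,0,0,0,0,1]]]'
python3 go.py .5071 -.0319 .0735 -70.6
python3 -m jog '[[[0,0,0,0,0,0,3],[0,0,0,0,0,0,4],[0,0,0,0,0,0,4.5],[0,0,-2,0,0,0,4.5],[0,0,-3,0,0,0,4.5],[0,0,-3,0,0,0,4.5]]]'
python3 go.py .5788 -.33 .155 -70.6
```

```text
time: 19.0
position: [0.5078, -0.032, 0.0731]
tool_rot: [-3.097, -0.526, -0.001]
ft_force: [-4.2, 0.3, 5.7]
grip_width: 0.286
t 19.0 shift [-0.06 -0.03 -0.04] turn [-0.02 -0.03 -0.11] shift after turn [-0.06 -0.03 -0.04] grip 2.49 F [-4.2  0.3  5.7]
time: 19.6
position: [0.5074, -0.0321, 0.1527]
tool_rot: [3.097, 0.526, -0.001]
ft_force: [0.9, -0.4, -0.3]
grip_width: 0.514
t 19.6 shift [-3.1  30.48 -0.22] turn [ 0.01  0.03 -0.12] shift after turn [-3.16 30.47 -0.23] grip 4.47 F [ 0.9 -0.4 -0.3]
```

```bash
python3 -m jog '[[[-0.3,3,0,0,0,0,6],[-0.3,3,0,0,0,0,6],[-0.3,3,0,0,0,0,6],[-0.4,3.1,0,0,0,0,6],[-0.3,3,0,0,0,0,6],[-0.3,3.1,0,0,0,0,6],[-0.3,3,0,0,0,0,6],[-0.3,3.1,0,0,0,0,6],[-0.3,3.1,0,0,0,0,6],[-0.3,3.1,0,0,0,0,6],[0,0,0,0,0,0,6],[0,0,0,0,0,0,6]]]'
python3 go.py .5788 -.33 .066 -70.6
python3 - <<'E'
from h import *
D={n:snap(n) for n in('scene','top')}
for c in(('scene',),('top',)):
    for l,xy in(('heat_sink',(.517,.038)),('transformer',(.5076,-.032))):
        print(c,l,fit(l,D,xy,c,yaws=[.339],z=.006)[:2])
b=D['top']['frame'][130:240,240:380];b2=D['scene']['frame'][100:210,185:295];cv2.imwrite('pics/a4.png',cv2.resize(np.hstack([b,b2])[:,:,::-1],None,fx=3.2,fy=3.2,interpolation=cv2.INTER_CUBIC))
E
```

```text
time: 20.8
position: [0.5788, -0.3307, 0.1516]
tool_rot: [-3.097, -0.524, 0.001]
ft_force: [0.2, 0.4, 0.3]
grip_width: 0.688
t 20.8 shift [ 0.03 -0.07  8.56] turn [-0.01  0.03 -0.19] shift after turn [ 0.02 -0.07  8.56] grip 5.98 F [0.2 0.4 0.3]
('scene',) heat_sink (array([0.51177881, 0.03044783, 0.44237157]), np.float64(0.31724876165390015))
('scene',) transformer (array([ 0.5076, -0.032 ,  0.339 ]), np.float64(0.0))
('top',) heat_sink (array([0.51695248, 0.03577643, 0.32258264]), np.float64(0.06684938073158264))
('top',) transformer (array([ 0.50751528, -0.03348687,  0.33314625]), np.float64(0.05832701176404953))
```

View pics/a4.png

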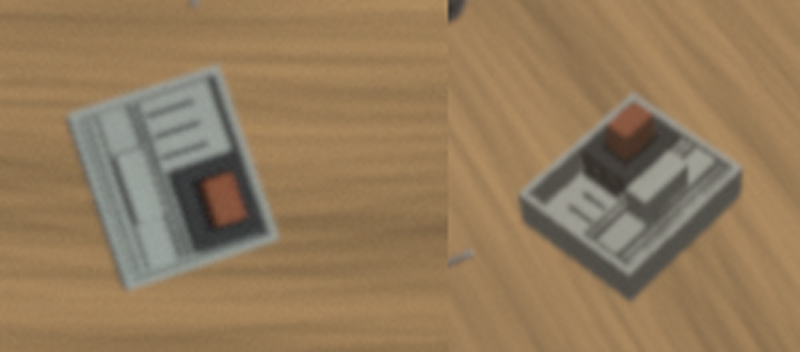

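Both parts sit flat in the box; the free square at the far right (top crop ~190,120) is for the motor.

```bash
python3 -m jog '[[[0,-0.05,3,0,0,0,6],[0,0,3,0,0,0,6],[0,0,1.7,0,0,0,6],[0,0,0.8,0,0,0,6],[0,0,0,0,0,0,2],[0,0,0,0,0,0,1],[0,0,0,0,0,0,1],[0,0,0,0,0,0,1],[0,0,0,0,0,0,1],[0,0,0,0,0,0,1],[0,0,0,0,0,0,1]]]' 45
python3 go.py .5788 -.33 .066 -70.6
python3 -m jog '[[[0,0,-1,0,0,0,1],[0,0,-2,0,0,0,1],[0,0,-3,0,0,0,1],[0,0,-3,0,0,0,1],[0,0,0,0,0,0,1]]]'
python3 go.py .5754 -.0079 .155 -70.6
```

```text
time: 22.2
position: [0.5792, -0.3295, 0.0678]
tool_rot: [-3.097, -0.527, -0.001]
ft_force: [-1.6, 0.8, 4.8]
grip_width: 0.309
t 22.2 shift [-0.06  0.03  0.18] turn [ 0.   -0.05 -0.1 ] shift after turn [-0.06  0.03  0.18] grip 2.69 F [-1.6  0.8  4.8]
time: 22.7
position: [0.5809, -0.3315, 0.1616]
tool_rot: [3.093, 0.525, 0.01]
ft_force: [1.3, -0.6, -3.6]
grip_width: 0.312
t 22.7 shift [ 10.16 -30.73   0.54] turn [ 0.33 -0.31 -0.13] shift after turn [ 10.23 -30.7    0.66] grip 2.71 F [ 1.3 -0.6 -3.6]
```

```bash
python3 -m jog '[[[0.8,-2.7,0,0,0,0,1],[0.9,-2.8,0,0,0,0,1],[1,-2.8,0,0,0,0,1],[0.9,-2.8,0,0,0,0,1],[0.9,-2.8,0,0,0,0,1],[1,-2.8,0,0,0,0,1],[0.9,-2.8,0,0,0,0,1],[0.9,-2.8,0,0,0,0,1],[1,-2.8,0,0,0,0,1],[0.9,-2.8,0,0,0,0,1],[0.9,-2.8,0,0,0,0,1],[0,0,0,0,0,0,1]]]'
python3 -m jog '[[[0,0,1,0,0,0,1],[0,0,1,0,0,0,1],[0,0,1,0,0,0,1],[0,0,0,0,0,0,1]]]'
python3 go.py .5754 -.0079 .121 -70.6
```

```text
time: 23.9
position: [0.5715, 0.0001, 0.155]
tool_rot: [-3.091, -0.538, 0.004]
ft_force: [-0.0, 1.3, -4.0]
grip_width: 0.312
time: 24.3
position: [0.5709, -0.0077, 0.1244]
tool_rot: [3.097, 0.524, -0.007]
ft_force: [-0.2, -0.4, -4.4]
grip_width: 0.311
t 24.3 shift [0.42 0.17 0.34] turn [-0.04  0.27 -0.21] shift after turn [0.42 0.17 0.34] grip 2.71 F [-0.2 -0.4 -4.4]
```

```bash
python3 -m jog '[[[0.4,0.15,0,0,0.2,-0.1,1],[0,0,0.5,0,0,0,1],[0,0,0,0,0,0,1],[0,0,0,0,0,0,1]]]'
python3 go.py .5754 -.0079 .0738 -70.6
python3 - <<'E'
from h import *
d=snap('scene');t=snap('top')
a=d['frame'][90:220,180:310];b=t['frame'][120:250,230:360]
cv2.imwrite('pics/a5.png',cv2.resize(np.hstack([a,b])[:,:,::-1],None,fx=3,fy=3,interpolation=cv2.INTER_CUBIC))
E
```

```text
time: 24.7
position: [0.577, -0.0066, 0.1221]
tool_rot: [-3.096, -0.529, -0.005]
ft_force: [0.3, 0.4, -4.0]
grip_width: 0.309
t 24.7 shift [-0.22  0.07  4.83] turn [-0.01 -0.2  -0.  ] shift after turn [-0.2   0.07  4.83] grip 2.69 F [ 0.3  0.4 -4. ]
```

View pics/a5.png

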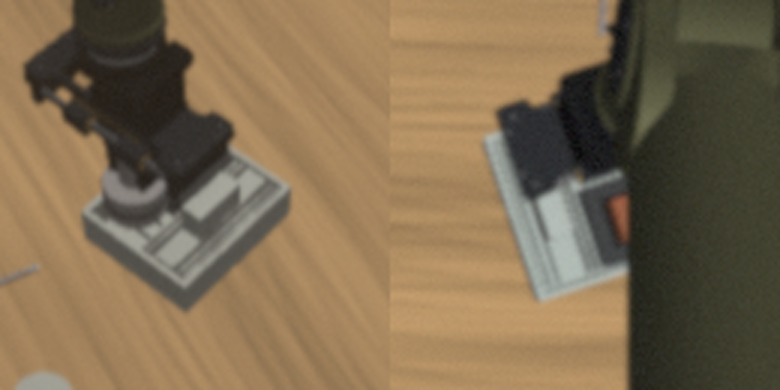

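Motor held level over the remaining free corner (scene crop ~133,195). Trim, then lower.

```bash
python3 -m jog '[[[-0.15,0.07,0.3,0,-0.2,0,1],[0,0,0.7,0,0,0,1],[0,0,0.8,0,0,0,1],[0,0,0.6,0,0,0,1],[0,0,0,0,0,0,1],[0,0,0,0,0,0,1]]]'
python3 go.py .5754 -.0079 .0738 -70.6
```

```text
time: 25.4
position: [0.5757, -0.0077, 0.0977]
tool_rot: [3.097, 0.529, -0.001]
ft_force: [0.3, -0.6, -3.4]
grip_width: 0.312
t 25.4 shift [-0.03  0.    2.39] turn [-0.    0.03 -0.  ] shift after turn [-0.04  0.    2.39] grip 2.71 F [ 0.3 -0.6 -3.4]
```

```bash
python3 -m jog '[[[0,0,0.4,0,0,0,1],[0,0,0.4,0,0,0,1],[0,0,0.4,0,0,0,1],[0,0,0.4,0,0,0,1],[0,0,0.3,0,0,0,1],[0,0,0.2,0,0,0,1],[0,0,0,0,0,0,1],[0,0,0,0,0,0,1]]]'
python3 go.py .5754 -.0079 .0738 -70.6
```

```text
time: 26.2
position: [0.576, -0.0077, 0.0771]
tool_rot: [3.097, 0.529, 0.0]
ft_force: [0.4, -0.7, -4.9]
grip_width: 0.31
t 26.2 shift [-0.06 -0.    0.33] turn [ 0.   -0.01 -0.  ] shift after turn [-0.06 -0.    0.33] grip 2.7 F [ 0.4 -0.7 -4.9]
```

```bash
python3 -m jog '[[[0,0,0.15,0,0,0,1],[0,0,0.15,0,0,0,1],[0,0,0.05,0,0,0,1],[0,0,0,0,0,0,1],[0,0,0,0,0,0,1]]]'
python3 go.py .5754 -.0079 .0738 -70.6
```

```text
time: 26.7
position: [0.5759, -0.0076, 0.0738]
tool_rot: [-3.096, -0.529, -0.0]
ft_force: [-1.7, 0.6, -1.2]
grip_width: 0.305
t 26.7 shift [-0.06  0.01  0.  ] turn [-0.01 -0.02  0.  ] shift after turn [-0.06  0.01  0.  ] grip 2.65 F [-1.7  0.6 -1.2]
```

```bash
python3 -m jog '[[[0,0,0.05,0,0,0,1],[0,0,0,0,0,0,1],[0,0,0,0,0,0,3],[0,0,0,0,0,0,3.8],[0,0,0,0,0,0,4.2],[0,0,-1,0,0,0,4.2],[0,0,-3,0,0,0,4.2],[0,0,-3,0,0,0,4.2],[0,0,-2,0,0,0,4.2],[0,0,0,0,0,0,4.2]]]'
python3 go.py .5565 .311 .16 67.6
```

```text
time: 27.7
position: [0.5784, -0.0079, 0.1671]
tool_rot: [3.096, 0.529, 0.012]
ft_force: [0.2, 0.1, 0.6]
grip_width: 0.484
t 27.7 shift [  8.52 -30.81   0.73] turn [ 5.4000e-01 -9.0000e-02 -1.3822e+02] shift after turn [14.18 28.65  0.71] grip 4.21 F [0.2 0.1 0.6]
```

```bash
python3 -m jog '[[[0.8,-3,0,0,0,0,6],[0.9,-3.1,0,0,0,0,6],[0.8,-3.1,0,0,0,0,6],[0.9,-3.1,0,0,0,0,6],[0.8,-3.1,0,0,0,0,6],[0.9,-3.1,0,0,0,0,6],[0.8,-3.1,0,0,0,0,6],[0.9,-3.1,0,0,0,0,6],[0.8,-3.1,0,0,0,0,6],[0.9,-3,0,0,0,0,6],[0,0,0,0,0,-8.1,6],[0,0,0,0,0,-8.1,6]]]'
python3 -m jog '[[[0,0,0,0,0,-8.1,6],[0,0,0,0,0,-8.1,6],[0,0,0,0,0,-8.1,6],[0,0,0,0,0,-8.1,6],[0,0,0,0,0,-8.1,6],[0,0,0,0,0,-8.2,6],[0,0,0,0,0,-8.2,6],[0,0,0,0,0,-8.2,6],[0,0,0,0,0,-8.2,6],[0,0,0,0,0,-8.2,6],[0,0,0,0,0,-8.2,6],[0,0,0,0,0,-8.2,6]]]'
python3 -m jog '[[[0,0,0,0,0,-8.1,6],[0,0,0,0,0,-8.1,6],[0,0,0,0,0,-8.1,6],[0,0,0,0,0,0,6]]]'
python3 go.py .5565 .311 .0785 67.6
python3 - <<'E'
from h import *
D={n:snap(n) for n in('scene','top')}
for c in(('scene',),('top',)):
    for l,xy in(('heat_sink',(.517,.038)),('transformer',(.5076,-.032)),('motor',(.5759,-.0076))):
        r=fit(l,D,xy,c,yaws=[.339],z=.006);print(c,l,r[0].round(4),round(r[1],3),r[2])
b=D['top']['frame'][120:240,150:370];b2=D['scene']['frame'][100:270,185:335];
b2=cv2.resize(b2,None,fx=120/170,fy=120/170) if 0 else b2
h=np.zeros((170,370,3),np.uint8);h[:120,:220]=b;h[:,220:]=b2
cv2.imwrite('pics/a6.png',cv2.resize(h[:,:,::-1],None,fx=2.15,fy=2.15,interpolation=cv2.INTER_CUBIC))
E
```

```text
time: 28.9
position: [0.5527, 0.3126, 0.1617]
tool_rot: [2.987, 0.973, -0.003]
ft_force: [-0.7, -1.0, -1.0]
grip_width: 0.689
time: 30.1
position: [0.5533, 0.3107, 0.162]
tool_rot: [-1.231, -2.889, 0.002]
ft_force: [-0.3, 0.2, 0.4]
grip_width: 0.689
time: 30.5
position: [0.5534, 0.3107, 0.1621]
tool_rot: [-0.604, -3.082, 0.001]
ft_force: [0.8, 0.0, -0.3]
grip_width: 0.69
t 30.5 shift [-0.28  0.15  8.36] turn [-0.05 -0.05  0.21] shift after turn [-0.27  0.15  8.36] grip 6.0 F [ 0.8  0.  -0.3]
('scene',) heat_sink [0.5123 0.0265 0.4849] 0.446 ['scene']
('scene',) transformer [ 0.5053 -0.0414  0.5743] 0.484 ['scene']
('scene',) motor [ 0.5746 -0.0106  0.5513] 0.445 ['scene']
('top',) heat_sink [0.5199 0.0371 0.3504] 0.123 ['top']
('top',) transformer [ 0.507  -0.034   0.3239] 0.055 ['top']
('top',) motor [ 0.5773 -0.0089  0.4512] 0.039 ['top']
```

View pics/a6.png

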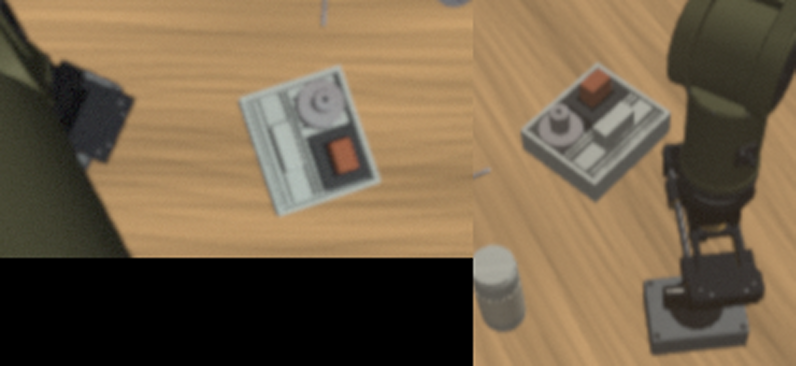

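All three parts sit flat in the box (top crop: heat sink ~285,150, motor ~322,100, transformer ~340,155). The gripper is over the isolator with jaws across the bar. Now grip the handle.

```bash
python3 -m jog '[[[-0.27,0.15,2,0,0,0,6],[0,0,3,0,0,0,6],[0,0,2,0,0,0,6],[0,0,1.3,0,0,0,6],[0,0,0,0,0,0,6],[0,0,0,0,0,0,3],[0,0,0,0,0,0,1],[0,0,0,0,0,0,1],[0,0,0,0,0,0,1],[0,0,0,0,0,0,1],[0,0,0,0,0,0,1]]]' 20
python3 go.py .5565 .311 .0785 67.6; python3 -c "
from bench import ctrl;print(ctrl.get_state()['torque'])"
```

```text
time: 32.0
position: [0.5569, 0.3115, 0.0803]
tool_rot: [0.605, 3.082, 0.001]
ft_force: [0.9, 1.3, -0.3]
grip_width: 0.23
t 32.0 shift [ 0.02 -0.06  0.18] turn [0.03 0.02 0.19] shift after turn [ 0.02 -0.06  0.18] grip 2.0 F [ 0.9  1.3 -0.3]
[ 0.6269082  -0.26250595 -0.01516117]
```

```bash
python3 -m jog '[[[0,0,0,0,0,2,1],[0,0,0,0,0,5,1],[0,0,0,0,0,7,1],[0,0,0,0,0,7,1],[0,0,0,0,0,7,1],[0,0,0,0,0,7,1],[0,0,0,0,0,7,1],[0,0,0,0,0,7,1],[0,0,0,0,0,7,1],[0,0,0,0,0,7,1],[0,0,0,0,0,7,1],[0,0,0,0,0,5,1]]]' 20
python3 go.py .5565 .311 .0785 -22.4; python3 -c "
from bench import ctrl;print(ctrl.get_state()['torque'])"
```

```text
time: 33.2
position: [0.5574, 0.3125, 0.0804]
tool_rot: [2.36, 2.073, 0.004]
ft_force: [2.2, 1.6, -1.9]
grip_width: 0.203
t 33.2 shift [-0.16 -0.08  0.19] turn [ 0.09 -0.12 15.  ] shift after turn [-0.17 -0.03  0.19] grip 1.77 F [ 2.2  1.6 -1.9]
[ 0.27087472 -0.3395115   0.061937  ]
```

```bash
python3 -m jog '[[[0,0,0,0,0,5,1],[0,0,0,0,0,5,1],[0,0,0,0,0,4,1],[0,0,0,0,0,1,1],[0,0,0,0,0,0,1]]]' 20
python3 go.py .5565 .311 .0785 -22.4; python3 -c "
from bench import ctrl;print(ctrl.get_state()['torque'])"
python3 -m jog '[[[0,0,0,0,0,1,1],[0,0,0,0,0,1,1],[0,0,0,0,0,0,1]]]' 20
python3 go.py .5565 .311 .0785 -22.4; python3 -c "
from bench import ctrl;print(ctrl.get_state()['torque'])"
```

```text
time: 33.7
position: [0.5576, 0.3124, 0.0804]
tool_rot: [-2.606, -1.754, -0.004]
ft_force: [3.9, 3.8, -1.7]
grip_width: 0.202
t 33.7 shift [-0.17 -0.05  0.19] turn [ 0.08 -0.13  0.27] shift after turn [-0.17 -0.05  0.19] grip 1.76 F [ 3.9  3.8 -1.7]
[ 0.5713435  -0.72947811 -0.04390031]
time: 34.0
position: [0.5576, 0.3122, 0.0804]
tool_rot: [2.636, 1.709, 0.004]
ft_force: [4.4, 3.3, -3.0]
grip_width: 0.203
t 34.0 shift [-0.16 -0.05  0.19] turn [ 0.09 -0.12 -1.69] shift after turn [-0.16 -0.05  0.19] grip 1.76 F [ 4.4  3.3 -3. ]
[ 0.627347   -0.81261933  0.47062977]
```

The moment about z jumped from about 0 to 0.47 N m, so the handle is at its stop. Release, retreat, check.

```bash
python3 -m jog '[[[0,0,0,0,0,0,3],[0,0,0,0,0,0,5],[0,0,0,0,0,0,6],[0,0,-2,0,0,0,6],[0,0,-4,0,0,0,6],[0,0,-4,0,0,0,6],[0,0,-4,0,0,0,6],[0,0,0,0,0,0,6]]]'
python3 go.py .42 .5 .25 -22.4
```

```text
time: 34.8
position: [0.5596, 0.3125, 0.2272]
tool_rot: [-2.638, -1.706, -0.017]
ft_force: [1.4, -0.7, 1.2]
grip_width: 0.678
t 34.8 shift [ 11.39 -20.42  -2.29] turn [ 0.34 -0.52 -1.83] shift after turn [ 12.02 -20.06  -2.28] grip 5.89 F [ 1.4 -0.7  1.2]
```

```bash
python3 -m jog '[[[1.6,-2.9,0,0,0,0,6],[1.6,-2.9,0,0,0,0,6],[1.6,-2.9,0,0,0,0,6],[1.6,-2.9,0,0,0,0,6],[1.6,-2.9,0,0,0,0,6],[1.6,-2.9,0,0,0,0,6],[1.6,-2.9,0,0,0,0,6],[0,0,0,0,0,0,6],[0,0,0,0,0,0,6],[0,0,0,0,0,0,6]]]'
python3 - <<'E'
from h import *
D={n:snap(n) for n in('scene','top')}
for l,xy in dict(spray_can=(.757,.177),solder_reel=(.75,-.192),screwdriver=(.769,-.017)).items():
    for n in D:
        for r in finder.spot_point(l,n)[:2]:
            p=np.array(r['point'])*[384,512];print(l,n,round(r['conf'],2),ray(D[n],p[::-1],.01 if l=='screwdriver' else 0).round(3))
b=D['top']['frame'][130:230,140:350];b2=D['scene']['frame'][90:280,170:330]
h=np.zeros((190,370,3),np.uint8);h[:100,:210]=b;h[:,210:]=b2
cv2.imwrite('pics/a7.png',cv2.resize(h[:,:,::-1],None,fx=2.15,fy=2.15,interpolation=cv2.INTER_CUBIC))
E
```

```text
time: 35.8
position: [0.4186, 0.4952, 0.2196]
tool_rot: [2.638, 1.703, -0.001]
ft_force: [0.6, -0.7, -0.4]
grip_width: 0.69
spray_can scene 0.9 [0.762 0.179 0.   ]
spray_can scene 0.49 [ 0.579 -0.009  0.   ]
spray_can top 0.64 [0.759 0.173 0.   ]
solder_reel scene 0.8 [ 0.749 -0.187  0.   ]
solder_reel top 0.77 [ 0.742 -0.192  0.   ]
screwdriver scene 0.8 [ 0.763 -0.013  0.01 ]
screwdriver scene 0.49 [0.588 0.002 0.01 ]
screwdriver top 0.56 [ 0.752 -0.013  0.01 ]
```

View pics/a7.png

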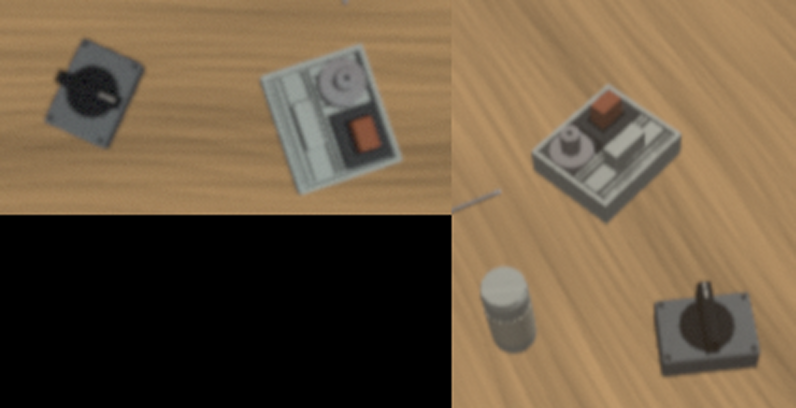

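The bar lies across the housing (top crop ~90,90), all three parts sit flat in the box, and the bystanders haven't moved. Handing in.

```bash
python3 -c "
from bench import close_job;print(close_job())"
```

```text
the job is handed in; nothing more can be done
None
```

I packed the heat sink, transformer and motor into the drier's box, then turned the isolator handle clockwise to on. The job was handed in at about 36 s of the 72 s allowed; no verdict was reported.

**Parts:** Each part was lowered until the floor contact showed in the wrist force, then let go. The last pictures show all three upright and flat inside the walls.

**Handle:** I turned the gripper about 92°, and the moment about the vertical axis rose to about 0.47 N m, which I take to be the stop. The last picture shows the bar across the housing. I had no reading of the handle angle itself.

**Bystanders:** The spray can and solder reel were found within about 6 mm of where they started. The screwdriver read within about 4 mm in the scene view but 18–20 mm off in the top view, from a weak detection (confidence 0.56). The arm never went near it.

**Checks that failed:** The scene-camera shape fits of parts inside the box were poor, because the box hides part of them. One transformer fit came back empty. I relied on the top-camera fits, which put all three parts within about 3 mm of the placement targets, and on the pictures themselves.

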